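Wind up the rinse lift and hang the coupon carrier on the draining rail

TASK

The carrier of metal test coupons has been rinsed in the well of the crank lift. Wind the lift fully up, clockwise seen from above, turning the crank only by its loose grip sleeve; then take the carrier by its blue block, hang it by its rollers on the upper half of the sloped draining rail and let it go there, so that it rolls down to the rubber stop by itself. Leave the lift up and the glassware round the work where it stands.

Things in the scene. Friction and masses are not known exactly. Their poses are not given: they have to be found in the camera images.
- rinse_lift: Fixed crank lift, base 118 x 292 mm: at its right (-y) end an open well with clear walls (inside 79 x 106 mm, rim 182 mm above the bench), at its left (+y) end a white gear housing, also 182 mm high, with the crank on top. Origin on the bench under the centre of the well; x across, y from well to housing, z up. Crank axis at y = +145 mm.
- crank_axis (a point): Point on the crank's vertical axis, at the height of the middle of the sleeve (243 mm above the bench). Axes as rinse_lift's. Mind the tall spectrometer behind the bench's middle and right: its front stands at x = 0.58 m, a door knob at x = 0.55 m, y = 0.03 m, 0.45 m high; swing the arm past it drawn in.
- crank_grip (a point): Middle of the black grip sleeve (with an orange line), on the sleeve's own axis: 55 mm from the crank axis. It goes round with the crank, in a level circle.
- crank_sleeve: The black sleeve itself: upright, 25 mm in diameter, 66 mm long, its top end free, 5 mm of clear pin below; it spins freely on the crank pin, so the hand that holds it need not turn. Origin in its middle.
- crank (a joint): Crank angle in rad, 0 to 15.71 (2.5 turns), growing clockwise seen from above; at 0 the sleeve lies on the -y (well) side of the axis. Starts between 0 and 1.3. Hard stop at 15.71, where the lift is fully up. It turns with about 4 N at the sleeve and stays where it is left.
- lift (a joint): Height in m of the lift's floor above its lowest position, 0 to 0.100; geared to the crank: 40 mm a turn (0.00637 m per rad). It takes the carrier up from 0.010 on; fully up at 0.100.
- lift_floor (a point): Centre of the top of the lift's floor, a steel plate 74 x 60 mm with 6 mm lips at x = +-31 mm, which comes up under the carrier; 16 mm above the bench when lowest, 116 mm when fully up.
- carrier: Loose coupon carrier, about 0.26 kg, 150 mm high, 84 mm long (y), 46 mm wide (x). Origin at the centre of its underside, z up. A 37 mm high basket with five metal plates; a wall on its -x side carries a roller hanger above, so that it is open to +x; on top a blue grip block, 14 mm thick (x), 56 mm long (y), from 111 to 150 mm. Starts on rests in the well, axes within 0.04 rad of rinse_lift's.
- carrier_grip (a point): Point in the blue block, 138 mm above the carrier's underside and 12 mm below the block's top: take it here across its 14 mm thickness.
- carrier_rollers (a point): Midway between the two white rollers (20 mm diameter, at y = +-27 mm), at their lowest lines, 84 mm above the carrier's underside; lies on the middle of the bar's top when hung. Beside the rollers: the wall on the -x side (14 mm off) and on the +x side a lip (12 mm off) that ends 74 mm above the underside. The bar enters from +x through the gap between basket (37 mm) and lip (74 mm).
- drip_rail: Fixed draining rail: a bar 10 mm wide, 12 mm high, on end posts at y = +-152 mm over a white drip tray 104 x 380 x 16 mm; the bar falls towards -y by 0.11 rad. Origin on the bench under the middle; x away from the robot, y along the rail to its high end, z up. A hung carrier leans 0.11 rad along the rail; its rollers are damped and it takes two to three seconds to the stop.
- rail_load (a point): Middle of the bar's top near the high end, 160 mm above the bench: a good place to hang carrier_rollers. Axes as drip_rail's. Bring the carrier, its axes along the rail's, down about 55 mm to the -x side of the bar; with the rollers 12 to 20 mm above the bar's top move it to +x until the bar is under them, then lower it.
- rail_stop (a point): Where carrier_rollers lies when the carrier rests against the rubber stop: middle of the bar's top, 174 mm from rail_load along -y and 19 mm lower. Axes as drip_rail's.
- wash_bottle: Wash bottle with red spout, 68 x 102 x 206 mm, loose bystander. Origin at the centre of its underside.
- beaker: Small beaker, 46 x 46 x 58 mm, loose bystander. Origin at the centre of its underside.
- flask_empty: Empty round flask, 60 x 60 x 77 mm, loose bystander. Origin at the centre of its underside.
- petri_dish: Petri dish, 96 x 96 x 22 mm, loose bystander. Origin at the centre of its underside.

How it is judged:
On the way, in this order (a step that is already met when the one before it is completed fails the run):
1. the lift is on its way up with the grip sleeve held in the fingers (contact force between the fingers and crank_sleeve above 1 N and value of joint lift above 0.03 m), for 0.2 s.
2. the lift is fully up (within 6 mm) (value of joint lift above 0.094 m), for 0.2 s.
3. the carrier is let go with both rollers on the upper half of the rail (y of carrier_rollers in the frame of rail_stop above 0.08 m and x of carrier_rollers in the frame of rail_stop between -0.014 and 0.014 m and z of carrier_rollers in the frame of rail_load between -0.03 and 0.014 m and contact force between carrier and drip_rail above 0.5 N and contact force between the fingers and carrier below 0.05 N), for 0.04 s.
At the end, for the whole second after the job is handed in: The carrier hangs at rest by its rollers on the rail against the rubber stop (rollers' midpoint within 15 mm of rail_stop, leaning less than 0.25 rad), released, and the lift is still fully up (within 6 mm of the top) (distance between carrier_rollers and rail_stop below 0.015 m and angle between carrier's own z axis and vertical below 0.25 rad and linear speed of carrier below 0.02 m/s and contact force between carrier and drip_rail above 0.5 N and value of joint lift above 0.094 m); the robot touches nothing.
It fails at once if during winding the crank turns (over 1.5 rad/s) while the fingers are not on its sleeve (value of joint lift below 0.094 m and (velocity of joint crank above 1.5 rad/s or velocity of joint crank below -1.5 rad/s) and contact force between the fingers and crank_sleeve below 0.05 N).
It fails at once if the carrier is tipped over (more than 0.7 rad) (angle between carrier's own z axis and vertical above 0.7 rad).
It fails at once if a bystander is knocked away (more than 40 mm) (distance of any of wash_bottle, beaker, flask_empty, petri_dish from where it was at the start of the episode above 0.04 m).
It also fails if it takes over 72 s, if anything falls off the work surface, if the arm or the gripper's body presses on something with over 40 N, if the wrist force passes 120 N, or if a joint passes its speed limit or range.

ROBOT

A 7-joint arm with a two-finger parallel gripper is mounted at the origin on a cart in front of the work surface, level with it; the furniture and walls round the work are solid. World frame = base frame: x ahead of the robot, y to its left, z up, the work surface at z = 0. Lengths are in m, angles in rad, forces in N, time in s.
With the tool pointing down it reaches from about 0.425 to 1.025 m from the base axis. Payload 3.6 kg.
Tool frame: the origin (TCP) lies at the very end of the fingers, on their centre line; the grasp point (between the pads) lies 19 mm behind it (bot.hold_point_z is the distance from the TCP to the grasp point, in m); z points along the fingers, y is the line along which they close (so a half turn about z gives the same grasp; the last joint's range is limited). The gripper opens to 85 mm and grips with 20 to 120 N. Pads are 22 mm wide; open, the fingers measure 114 mm over their backs; the gripper's body (76 mm by 85 mm) begins 54 mm behind the grasp point. The pads swing forward as they close: fully open they stand 13 mm farther back than shut.
Start: joints at [1.256, 0.591, 0.048, 1.609, -0.033, 0.943, -0.034], TCP at [0.159, -0.707, 0.231] pointing down, gripper open.
Joint ranges: [-2.69, 2.69], [-0.47, 2.24], [-1.27, 1.36], [0.19, 2.51], [-1.53, 4.68], [0.08, 2.07], [-3.09, 3.09]. Speed limits (rad/s): [2.57, 2.57, 3.14, 3.14, 3.14, 3.14, 3.14].

INTERFACE

Orientations are given as a unit quaternion [x, y, z, w].
In Python, from workcell import bot gives the robot as it stands.
- The arm moves only by the tool drive_tool, never from a script. Its argument "moves" is a list of rows, each an object with "twist": the turn, a rotation vector about the tool's x, y, z as a fraction of full scale, a list of three; "translation": the shift along the tool's x, y, z as a fraction of full scale, a list of three; "jaw": the opening, from -1 (shut) to 1 (fully open). A call has 1 to 8 rows; each row is the pose to reach, as a shift and turn from the pose commanded when the call began, along the tool's axes at that moment, turning the shorter way round; what a row does not reach only later rows make up. Full scale, the value 1, is 600 mm for a shift and pi rad for a turn. A row lasts 1/10 s, in which the tool goes at most 50 mm and 8.59 degrees, less where a joint would pass 70% of its speed; a pose out of reach is approached as far as the arm can. A call with a number of a shift or a turn outside -1 to 1 is refused whole. A call with a gripper value outside its range is refused whole. The fingers move at their own pace and stop on an object; the grip force is fixed at half the most. Time passes only in rows, so rows that repeat a pose let the fingers close. It gives the time, the measured TCP pose, the force, the opening and the grip force at its end, in the units of the state.
- bot.observe(): the state, without advancing time (a new reading comes with each control period).
- bot.capture(name): name is "scene" or "top" or "wrist"; returns the picture (384x512x3 uint8, red, green, blue); there is no depth.
- bot.camera_params(name): a dict with "fx", "fy", "cx", "cy" (pixels), "R" (3x3) and "t" (3): a world point X has camera coordinates R X + t. Camera axes: x right, y down, z forward; pixel columns grow to the right and rows downward; lengths in m; the calibration is good to about 2 mm. A picture is of the moment at which its call begins: read the wrist's pose just before it. camera_params takes no time and is no camera call; for the wrist camera it gives the pose at the moment of the call.
- bot.finish_job(): hands the job in; it is judged then, once.
The state is a dict: "clock": time; "joint_pos": joint angles; "qd": joint speeds; "joint_efforts": joint torques, N m; "ee_pos": TCP position; "orientation": TCP orientation; "force": force on the tool from outside, world axes, zero at the start; "torque": the same for the moment, N m; "gripper_width": opening from 0.0 (shut) to 1.0 (fully open); "gripper_force": force on a finger pad.
Only numpy, scipy, OpenCV 4.12 (cv2) and the standard library are available. Lean on these libraries where they do the work, as an engineer would, in place of code of your own. Each camera call takes 0.05 s, during which the arm holds its last target. There are 200 camera calls.

## Working session

There is one attempt and no reset: what is moved stays moved. The work goes in short steps, Python scripts to look and compute and a tool call to move; the robot and the scene stay as the last step left them, time stands still between calls to the robot, and variables do not carry over. Pictures are saved under pics/ and viewed, at most 10 in all, crops included, and the job is handed in when it is done.

Besides the shell and the picture viewer there is one more tool, called after ">>>" in YAML: its name, and indented under it one key for each argument. drive_tool: Moves the arm, as the interface text tells. Shift numbers are shares of 600 mm and turn numbers shares of pi rad, none past 1 either way. Its arguments: {"type":"object","properties":{"moves":{"type":"array","items":{"type":"object","properties":{"twist":{"type":"array","items":{"type":"number"}},"translation":{"type":"array","items":{"type":"number"}},"jaw":{"type":"number"}}}}},"required":["moves"]}

```bash
mkdir -p pics
python3 - <<'E'
from workcell import bot
import cv2, numpy as np
s=bot.observe()
for k,v in s.items(): print(k,np.round(v,4))
ims=[]
for n in ("scene","top"):
    im=bot.capture(n); cv2.imwrite(f"pics/{n}0.png",im[:,:,::-1]); p=bot.camera_params(n)
    print(n,p["fx"],p["cx"],p["cy"],np.round(p["R"],4).tolist(),np.round(p["t"],4), -np.array(p["R"]).T@p["t"])
E
```

```text
clock 0.0
joint_pos [ 1.2555  0.5922  0.0483  1.6098 -0.0333  0.9427 -0.0337]
qd [-0.0021  0.0007  0.0007  0.0018 -0.0017 -0.0009 -0.0001]
joint_efforts [-4.00000e-04 -5.48691e+01  1.54670e+00 -1.98123e+01  9.40000e-03
  8.90000e-03 -0.00000e+00]
ee_pos [ 0.1593 -0.7064  0.2301]
orientation [ 9.939e-01  1.107e-01 -2.000e-04 -1.100e-03]
force [ 0.6118  0.517  -0.9078]
torque [ 0.0558 -0.0063  0.0427]
gripper_force 0.0
gripper_width 0.9956
scene 361.00773282421784 257.5455477753831 189.59414158174448 [[-0.5416, -0.8405, -0.0117], [-0.7354, 0.4805, -0.4778], [0.4073, -0.2502, -0.8784]] [0.3031 0.5098 1.2176] [0.04320063 0.31441196 1.31665716]
top 391.2235458934633 260.4244957747347 192.11539670624606 [[0.0185, -0.9998, 0.0119], [-0.9915, -0.0199, -0.1285], [0.1287, -0.0094, -0.9916]] [-0.0441  0.5579  1.7434] [ 0.32954909 -0.0165381   1.8010175 ]
```

View pics/scene0.png

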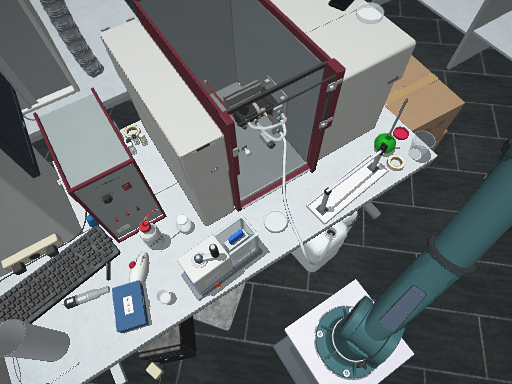

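View pics/top0.png

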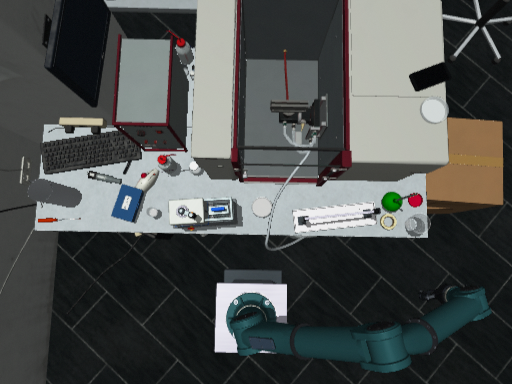

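The scene view shows the lift with its crank (about 205,250) and blue block (236,237). The rail runs from about (325,205) to (378,160). In the top view the lift spans 168–235 × 198–226 and the rail tray 293–383 × 203–232. I'll enlarge both.

Run:
```python
import cv2, numpy as np
a=cv2.imread("pics/top0.png"); b=cv2.imread("pics/scene0.png")
def c(im,x,y,w,h,W,H): return cv2.resize(im[y:y+h,x:x+w],(W,H),interpolation=cv2.INTER_CUBIC)
m=np.vstack([np.hstack([c(a,160,190,80,50,400,250),c(a,288,195,100,50,400,200+50)]),
             np.hstack([c(b,174,212,100,87,400,348),c(b,300,140,100,87,400,348)])])
cv2.imwrite("pics/m0.png",m)
```

```text
(no output)
```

View pics/m0.png

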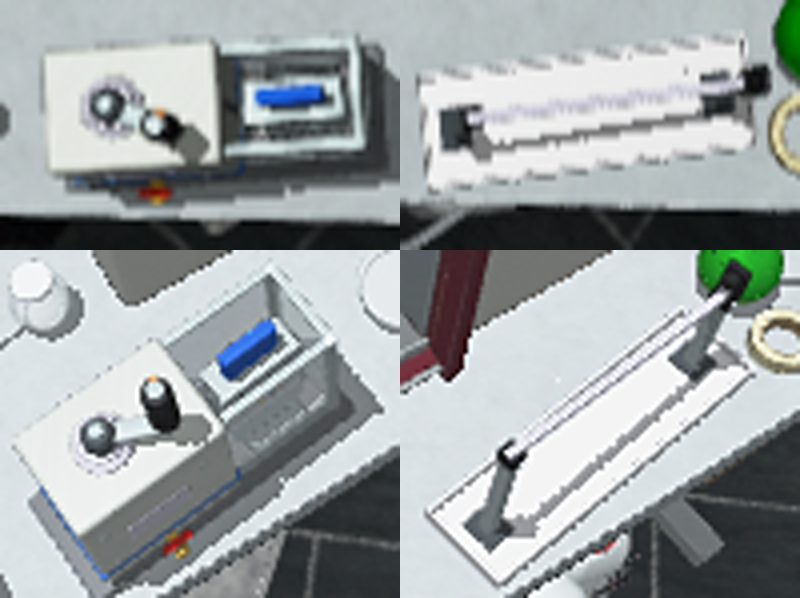

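Crops: crank hub at mosaic (105,107), sleeve top at (155,118), block at (290,96), and bar ends at (470,118) and (755,78) in the top view. The scene view has the hub at (97,433), sleeve top at (155,385), block at (247,350), and bar ends at (510,455) and (735,275). Next I triangulate a first estimate.

```bash
cat > h.py <<'E'
import numpy as np, cv2
from workcell import bot
from scipy.spatial.transform import Rotation as Rot
def ray(p,u,v):
    R=np.array(p["R"]);c=-R.T@np.array(p["t"])
    d=R.T@np.array([(u-p["cx"])/p["fx"],(v-p["cy"])/p["fy"],1]);return c,d/np.linalg.norm(d)
def plane(p,u,v,z):
    c,d=ray(p,u,v);return c+d*(z-c[2])/d[2]
def tri(obs):  # [(p,u,v),...]
    A=np.zeros((3,3));b=np.zeros(3);rs=[ray(*o) for o in obs]
    for c,d in rs: M=np.eye(3)-np.outer(d,d);A+=M;b+=M@c
    X=np.linalg.solve(A,b);return X,max(np.linalg.norm((np.eye(3)-np.outer(d,d))@(X-c)) for c,d in rs)
def proj(p,X):
    q=np.array(p["R"])@X+p["t"];return q[0]/q[2]*p["fx"]+p["cx"],q[1]/q[2]*p["fy"]+p["cy"]
def delta(X,Rw,s=None):  # translation/twist numbers to reach TCP pose X, rotation matrix Rw
    s=s or bot.observe();R0=Rot.from_quat(s["orientation"])
    return np.round(R0.inv().apply(np.array(X)-s["ee_pos"])/.6,4),np.round((R0.inv()*Rot.from_matrix(Rw)).as_rotvec()/np.pi,4)
def down(a): # tool z down, tool y at world angle a
    y=np.array([np.cos(a),np.sin(a),0]);z=np.array([0,0,-1.]);return np.column_stack([np.cross(y,z),y,z])
E
python3 - <<'E'
from h import *
t,s=bot.camera_params("top"),bot.camera_params("scene")
for n,a,b in (("hub",(105,107),(97,433)),("sleeve",(155,118),(155,385)),("block",(290,96),(247,345))):
    print(n,*tri([(t,160+a[0]/5,190+a[1]/5),(s,174+b[0]/4,212+(b[1]-250)/4)]))
for n,a,b in (("hi",(465,118),(510,455)),("lo",(757,78),(735,272))):
    print(n,*tri([(t,288+(a[0]-400)/4,195+a[1]/5),(s,300+(b[0]-400)/4,140+(b[1]-250)/4)]))
st=bot.observe();w=bot.camera_params("wrist");R0=Rot.from_quat(st["orientation"]).as_matrix()
C=-np.array(w["R"]).T@w["t"];print("cam in tool",R0.T@(C-st["ee_pos"]),(R0.T@np.array(w["R"]).T).round(3).tolist(),w["fx"],R0.round(3).tolist())
E
```

```text
hub [0.45063294 0.28954163 0.21351732] 0.0006102903579180093
sleeve [0.43725639 0.23715324 0.27671689] 0.0006254973086631495
block [0.46662761 0.14472935 0.16607705] 0.0007979303593046518
hi [ 0.43226591 -0.21778334  0.17094995] 0.001479479767088711
lo [ 0.47226043 -0.52402797  0.16940619] 0.0008641489955936297
cam in tool [ 0.066601   -0.00024213 -0.14226658] [[0.001, -0.964, -0.264], [1.0, 0.0, 0.001], [-0.001, -0.264, 0.964]] 282.6192747569938 [[0.975, 0.22, -0.001], [0.22, -0.975, 0.002], [-0.0, -0.002, -1.0]]
```

Run:
```python
from h import *
for X in ([.45,-.37,.33],[.43,0.0,.33],[.43,.2,.40]): print(delta(X,down(.12)))
```

```text
(array([ 0.596 , -0.4408, -0.1654]), array([-0.0006, -0.0005, -0.4676]))
(array([ 0.6991, -1.0497, -0.1642]), array([-0.0006, -0.0005, -0.4676]))
(array([ 0.7725, -1.3751, -0.2802]), array([-0.0006, -0.0005, -0.4676]))
```

>>> drive_tool:
  moves:
    - {"translation":[0.05,-0.03,-0.09],"twist":[0,0,-0.045],"jaw":1}
    - {"translation":[0.596,-0.441,-0.165],"twist":[0,0,-0.468],"jaw":1}
    - {"translation":[0.596,-0.441,-0.165],"twist":[0,0,-0.468],"jaw":1}
    - {"translation":[0.596,-0.441,-0.165],"twist":[0,0,-0.468],"jaw":1}
    - {"translation":[0.596,-0.441,-0.165],"twist":[0,0,-0.468],"jaw":1}
    - {"translation":[0.596,-0.441,-0.165],"twist":[0,0,-0.468],"jaw":1}
    - {"translation":[0.596,-0.441,-0.165],"twist":[0,0,-0.468],"jaw":1}
    - {"translation":[0.596,-0.441,-0.165],"twist":[0,0,-0.468],"jaw":1}

```text
clock: 0.9
ee_pos: [0.4047, -0.4226, 0.3206]
orientation: [0.759, 0.652, -0.0, -0.0]
force: [-0.1, -0.6, -0.0]
gripper_width: 1.0
gripper_force: 0.0
```

Run:
```python
from h import *
print(delta([.45,-.37,.33],down(.12)),bot.observe()["joint_pos"])
```

```text
(array([ 0.0981,  0.0613, -0.0157]), array([-0.0002, -0.0001, -0.0865])) [ 0.97294059  0.33623501 -0.31854146  1.82582692  0.12338899  0.99932265
  0.45248228]
```

>>> drive_tool:
  moves:
    - {"translation":[0.098,0.061,-0.016],"twist":[0,0,-0.0865],"jaw":1}
    - {"translation":[0.098,0.061,-0.016],"twist":[0,0,-0.0865],"jaw":1}
    - {"translation":[0.098,0.061,-0.016],"twist":[0,0,-0.0865],"jaw":1}
    - {"translation":[0.098,0.061,-0.016],"twist":[0,0,-0.0865],"jaw":1}

```text
clock: 1.3
ee_pos: [0.4487, -0.3725, 0.3298]
orientation: [0.666, 0.746, -0.001, -0.0]
force: [-0.5, -0.4, 0.3]
gripper_width: 0.999
gripper_force: 0.0
```

```bash
cat >> h.py <<'E'
import pickle
def shot(name):
    s=bot.observe();p=bot.camera_params("wrist");im=bot.capture("wrist")[:,:,::-1].copy()
    cv2.imwrite(f"pics/{name}.png",im);pickle.dump((p,s),open(f"pics/{name}.pkl","wb"));return p,s,im
def load(name): return (*pickle.load(open(f"pics/{name}.pkl","rb")),cv2.imread(f"pics/{name}.png"))
E
python3 - <<'E'
from h import *
p,s,im=shot("rail1");print(s["ee_pos"],s["joint_pos"]);print(delta([.41,-.33,.36],down(.12)),delta([.425,.02,.36],down(.12)),delta([.44,.24,.42],down(.12)))
E
```

```text
[ 0.44874254 -0.37250075  0.32976202] [ 0.91818082  0.33294811 -0.39656615  1.81606513  0.14942314  1.02282112
  0.57562969]
(array([ 0.0791, -0.0549, -0.0506]), array([-0.0006,  0.    , -0.003 ])) (array([ 0.6561,  0.0343, -0.0508]), array([-0.0006,  0.    , -0.003 ])) (array([ 1.0177,  0.0994, -0.151 ]), array([-0.0006,  0.    , -0.003 ]))
```

View pics/rail1.png

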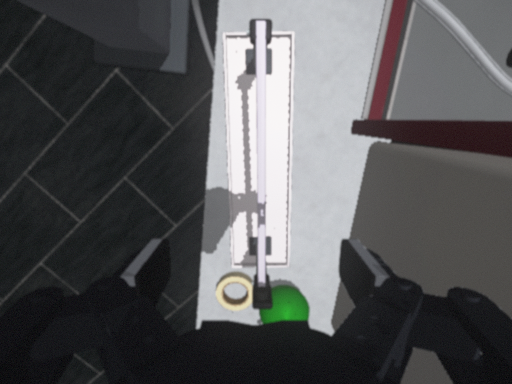

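The wrist view shows the bar running from the high post cap (261,30) to the low stop cap (262,292), over the tray at x 225–293. I'll take a second view from a shifted place, then go on to the lift.

>>> drive_tool:
  moves:
    - {"translation":[0.08,-0.055,-0.05],"twist":[0,0,0],"jaw":1}
    - {"translation":[0.08,-0.055,-0.05],"twist":[0,0,0],"jaw":1}
    - {"translation":[0.08,-0.055,-0.05],"twist":[0,0,0],"jaw":1}
    - {"translation":[0.08,-0.055,-0.05],"twist":[0,0,0],"jaw":1}

```text
clock: 1.75
ee_pos: [0.4105, -0.3299, 0.3603]
orientation: [0.667, 0.745, -0.0, 0.001]
force: [0.1, 0.3, -0.9]
gripper_width: 0.998
gripper_force: 0.0
```

Run:
```python
from h import *
p,s,im=shot("rail2");print(s["ee_pos"],s["qd"].round(3) if hasattr(s["qd"],"round") else s["qd"])
print(delta([.425,.02,.38],down(.12)),delta([.44,.20,.42],down(.12)),delta([.42,.17,.42],down(.12)))
# bar row profiles
for n in ("rail1","rail2"):
    p,s,im=load(n);print(n,[tuple(np.round(proj(p,np.array(X)))) for X in ([.434,-.218,.165],[.472,-.524,.16])])
```

```text
[ 0.41050052 -0.32986225  0.36025057] [-0.006  0.022 -0.001 -0.01   0.001  0.001  0.004]
(array([ 0.5768,  0.0884, -0.0338]), array([ 0.    ,  0.0002, -0.0027])) (array([ 0.8721,  0.1466, -0.1007]), array([ 0.    ,  0.0002, -0.0027])) (array([ 0.8261,  0.1079, -0.1007]), array([ 0.    ,  0.0002, -0.0027]))
rail1 [(np.float64(258.0), np.float64(23.0)), (np.float64(259.0), np.float64(297.0))]
rail2 [(np.float64(287.0), np.float64(79.0)), (np.float64(282.0), np.float64(312.0))]
```

>>> drive_tool:
  moves:
    - {"translation":[0.18,0.05,-0.03],"twist":[0,0,0],"jaw":1}
    - {"translation":[0.54,0.1,-0.034],"twist":[0,0,0],"jaw":1}
    - {"translation":[0.54,0.1,-0.034],"twist":[0,0,0],"jaw":1}
    - {"translation":[0.54,0.1,-0.034],"twist":[0,0,0],"jaw":1}
    - {"translation":[0.54,0.1,-0.034],"twist":[0,0,0],"jaw":1}
    - {"translation":[0.54,0.1,-0.034],"twist":[0,0,0],"jaw":1}
    - {"translation":[0.8,0.13,-0.09],"twist":[0,0,0],"jaw":1}
    - {"translation":[0.86,0.13,-0.09],"twist":[0,0,0],"jaw":1}

```text
clock: 2.6
ee_pos: [0.4328, 0.0698, 0.3959]
orientation: [0.666, 0.746, 0.0, -0.0]
force: [1.1, 0.0, 0.3]
gripper_width: 0.999
gripper_force: 0.0
```

>>> drive_tool:
  moves:
    - {"translation":[0.24,0.03,-0.03],"twist":[0,0,0],"jaw":1}
    - {"translation":[0.24,0.03,-0.03],"twist":[0,0,0],"jaw":1}
    - {"translation":[0.24,0.03,-0.03],"twist":[0,0,0],"jaw":1}
    - {"translation":[0.24,0.03,-0.03],"twist":[0,0,0],"jaw":1}

```text
clock: 3.0
ee_pos: [0.4334, 0.2212, 0.415]
orientation: [0.662, 0.75, 0.003, -0.002]
force: [-0.5, -0.2, -0.3]
gripper_width: 1.0
gripper_force: 0.0
```

Run:
```python
from h import *
p,s,im=shot("lift1");print(s["ee_pos"],np.round(s["joint_pos"],2),delta([.48,.25,.40],down(.12)))
```

```text
[0.43335207 0.22121799 0.4149639 ] [ 0.2   0.16 -0.87  1.87  0.13  1.16 -0.59] (array([0.0451, 0.083 , 0.0235]), array([ 0.0001, -0.001 ,  0.0001]))
```

View pics/lift1.png

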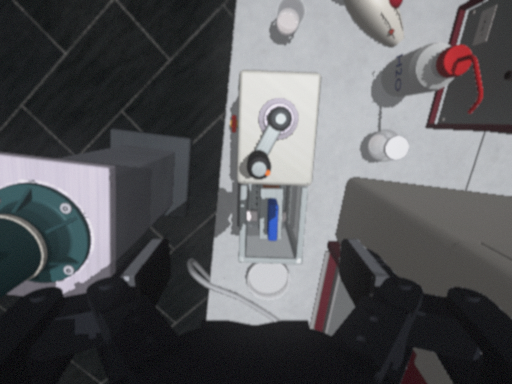

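The wrist view shows the housing top at 238–321 × 71–185, the hub at (279,119), the black sleeve at (259,163) and the blue block at (272,220). Now a second view.

>>> drive_tool:
  moves:
    - {"translation":[0.045,0.083,0.0235],"twist":[0,0,0],"jaw":1}
    - {"translation":[0.045,0.083,0.0235],"twist":[0,0,0],"jaw":1}
    - {"translation":[0.045,0.083,0.0235],"twist":[0,0,0],"jaw":1}
    - {"translation":[0.045,0.083,0.0235],"twist":[0,0,0],"jaw":1}

```text
clock: 3.45
ee_pos: [0.4797, 0.2446, 0.399]
orientation: [0.666, 0.746, -0.001, -0.0]
force: [0.2, 0.1, 0.3]
gripper_width: 0.998
gripper_force: 0.0
```

Run:
```python
from h import *
p,s,im=shot("lift2");print(s["ee_pos"])
def c(n,X,w,h,W,H):
    p,s,im=load(n);u,v=proj(p,np.array(X));x,y=int(u-w/2),max(0,int(v-h/2));print(n,x,y)
    return cv2.resize(im[y:y+h,x:x+w],(W,H),interpolation=cv2.INTER_CUBIC)
L=[.444,.25,.23]
a=np.hstack([c("lift1",L,100,125,240,300),c("lift2",L,100,125,240,300)])
R=[.434,-.218,.165];R2=[.47,-.51,.15]
b=np.hstack([c(n,X,60,75,200,250) for n in("rail1","rail2") for X in (R,R2)])
L1=np.hstack([c("lift1",[.444,.25,.23],100,70,400,280),c("lift2",[.444,.25,.23],100,70,400,280)])
cv2.imwrite("pics/m1.png",np.vstack([L1,b]))
```

```text
[0.47972374 0.2446146  0.39900787]
lift1 216 92
lift2 173 108
rail1 227 0
rail1 229 245
rail2 256 41
rail2 251 261
lift1 216 119
lift2 173 136
```

View pics/m1.png

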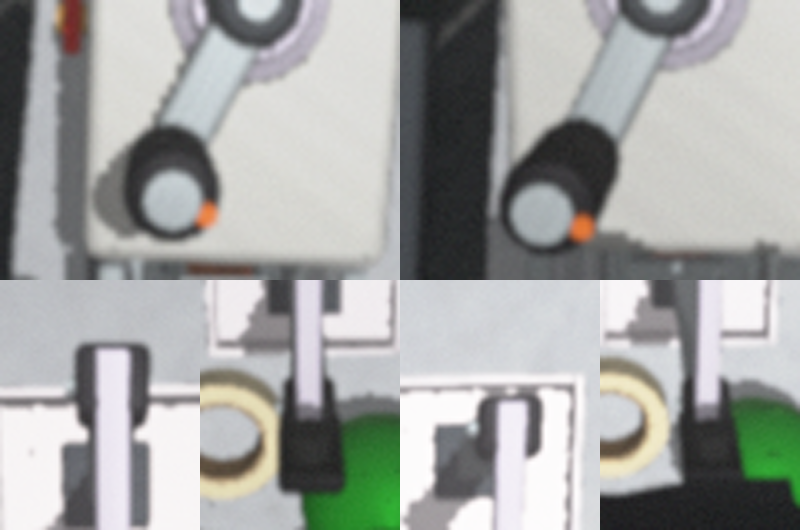

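Mosaic, top row: the sleeve cap disc is at lift1 (259.0,168.7) and lift2 (208.2,189.2), and the hub cap at (280.5,119.2) and (238.2,135.7). Bottom row: the bar's high end is at rail1 (260.4,19.8) and rail2 (289.0,76.0), and the stop end at (261.4,282.2) and (282.8,299.1).

Run:
```python
from h import *
P={n:load(n) for n in("rail1","rail2","lift1","lift2")}
def T(a,ua,b,ub): return tri([(P[a][0],*ua),(P[b][0],*ub)])
S,e=T("lift1",(259,168.7),"lift2",(208.2,189.2));H,e2=T("lift1",(280.5,119.2),"lift2",(238.2,135.7))
print("sleeve top",S,e,"hub",H,e2,"r",np.linalg.norm((S-H)[:2]))
A,e=T("rail1",(260.4,19.8),"rail2",(289.,76.));B,e2=T("rail1",(261.4,282.2),"rail2",(282.8,299.1))
print("hi",A,e,"lo",B,e2,"yaw",np.arctan2(-(A-B)[0],(A-B)[1]),"len",np.linalg.norm((A-B)[:2]),"slope",(A-B)[2]/np.linalg.norm((A-B)[:2]))
for n,z in(("lift1",.182),("lift2",.182),("rail1",.016),("rail2",.016)):
    p,s,im=P[n];hsv=cv2.cvtColor(im,cv2.COLOR_BGR2HSV)
    if n[0]=="l": m=cv2.inRange(im,(175,190,190),(235,240,240));m&=((im[:,:,2].astype(int)-im[:,:,0])>4).astype(np.uint8)*255
    else: m=cv2.inRange(im,(215,215,215),(255,255,255))
    m=cv2.morphologyEx(m,cv2.MORPH_CLOSE,np.ones((15,15) if n[0]=="r" else (5,5)))
    cs,_=cv2.findContours(m,cv2.RETR_EXTERNAL,cv2.CHAIN_APPROX_NONE)
    c=max(cs,key=cv2.contourArea)
    W=np.array([plane(p,u,v,z)[:2] for u,v in c[:,0]]).astype(np.float32)
    r=cv2.minAreaRect(W);print(n,cv2.contourArea(c),"rect",r)
    b=cv2.inRange(hsv,(105,130,60),(130,255,255));k,lab,st,ce=cv2.connectedComponentsWithStats(b)
    for i in range(1,k):
        if st[i,4]>100: print("  blue",st[i],ce[i],plane(p,*ce[i],.17))
```

```text
sleeve top [0.43555691 0.24098465 0.28099763] 1.2939162080768367e-05 hub [0.45554399 0.29043938 0.22071415] 0.0008402861445256877 r 0.053340910828200847
hi [ 0.4361981  -0.21495911  0.16446297] 1.49241038599952e-05 lo [ 0.47300977 -0.51238483  0.14491871] 0.0006906865869046078 yaw 0.12314137033671395 len 0.29969510776249075 slope 0.06521379416596008
lift1 2105.0 rect ((0.45637598633766174, 0.2780669629573822), (0.09728211909532547, 0.13846229016780853), 5.114466667175293)
  blue [268 200  10  40 341] [272.36363636 220.1026393 ] [0.46901689 0.15015596 0.17      ]
lift2 4282.0 rect ((0.4570922553539276, 0.2782450020313263), (0.0965905487537384, 0.13775178790092468), 5.224791526794434)
  blue [236 213   9  42 350] [240.19714286 233.77428571] [0.46947154 0.15109106 0.17      ]
rail1 14227.0 rect ((0.4569896161556244, -0.38038501143455505), (0.1059337705373764, 0.4156534671783447), 7.25445556640625)
rail2 28937.5 rect ((0.4997170865535736, -0.3600955009460449), (0.25091007351875305, 0.5069154500961304), 0.49857014417648315)
```

Checks: the crank radius comes out at 53 mm (55 given) and the sleeve top at 281 mm (276 given). Lift yaw is 0.09 rad, crank angle about 0.47, and the rail's yaw 0.123 with its high bar end 164 mm up. All of this is consistent, so I'll grasp the sleeve.

Run:
```python
from h import *
for z in(.33,.234): print(delta([.4353,.2402,z],down(.09)))
```

```text
(array([ 0.0008, -0.0738,  0.1159]), array([-0.0002,  0.0003,  0.0072]))
(array([ 0.001 , -0.0737,  0.2759]), array([-0.0002,  0.0003,  0.0072]))
```

>>> drive_tool:
  moves:
    - {"translation":[0.001,-0.074,0.116],"twist":[0,0,0.007],"jaw":1}
    - {"translation":[0.001,-0.074,0.116],"twist":[0,0,0.007],"jaw":1}
    - {"translation":[0.001,-0.074,0.17],"twist":[0,0,0.007],"jaw":1}
    - {"translation":[0.001,-0.074,0.22],"twist":[0,0,0.007],"jaw":1}
    - {"translation":[0.001,-0.074,0.276],"twist":[0,0,0.007],"jaw":1}
    - {"translation":[0.001,-0.074,0.276],"twist":[0,0,0.007],"jaw":1}
    - {"translation":[0.001,-0.074,0.276],"twist":[0,0,0.007],"jaw":1}

```text
clock: 4.2
ee_pos: [0.4355, 0.2412, 0.2349]
orientation: [0.674, 0.739, -0.0, 0.0]
force: [-0.8, -0.1, 0.4]
gripper_width: 1.005
gripper_force: 0.0
```

>>> drive_tool:
  moves:
    - {"jaw":-1,"translation":[0,0,0],"twist":[0,0,0]}
    - {"jaw":-1,"translation":[0,0,0],"twist":[0,0,0]}
    - {"jaw":-1,"translation":[0,0,0],"twist":[0,0,0]}
    - {"jaw":-1,"translation":[0,0,0],"twist":[0,0,0]}
    - {"jaw":-1,"translation":[0,0,0],"twist":[0,0,0]}
    - {"jaw":-1,"translation":[0,0,0],"twist":[0,0,0]}

```text
clock: 4.8
ee_pos: [0.4359, 0.2418, 0.2348]
orientation: [0.674, 0.739, 0.0, 0.0]
force: [-1.9, -1.8, 6.3]
gripper_width: 0.274
gripper_force: 58.5
```

```bash
cat >> h.py <<'E'
C0=np.array([.4555,.2904]);YAW=.09
def lift(): 
    y=np.array([-np.sin(YAW),np.cos(YAW)]);return np.array([np.cos(YAW),np.sin(YAW)]),y
def wind(C=C0,step=.25,n=8,R=.055):
    s=bot.observe();x,y=lift();d=np.array(s["ee_pos"])[:2]-C
    th=np.arctan2(-d@x,-d@y);print("theta",th,"r",np.hypot(*d),"f",np.round(s["force"],1),s["gripper_force"],s["clock"])
    for i in range(1,n+1):
        t=th+i*step;X=[*(C-R*(x*np.sin(t)+y*np.cos(t))),.2348]
        a,b=delta(X,down(YAW),s);print([*np.round(a,4)],np.round(b,3))
E
python3 -c "
from h import *
wind()"
```

```text
theta 0.4736946021286309 r 0.05246275261038973 f [-1.9 -1.8  6.3] 58.45825731754303 4.8
[np.float64(0.0092), np.float64(-0.0208), np.float64(-0.0)] [0.    0.    0.001]
[np.float64(0.0263), np.float64(-0.0359), np.float64(-0.0)] [0.    0.    0.001]
[np.float64(0.0467), np.float64(-0.0462), np.float64(-0.0)] [0.    0.    0.001]
[np.float64(0.069), np.float64(-0.0512), np.float64(-0.0001)] [0.    0.    0.001]
[np.float64(0.0919), np.float64(-0.0505), np.float64(-0.0001)] [0.    0.    0.001]
[np.float64(0.1138), np.float64(-0.0442), np.float64(-0.0001)] [0.    0.    0.001]
[np.float64(0.1336), np.float64(-0.0327), np.float64(-0.0001)] [0.    0.    0.001]
[np.float64(0.1498), np.float64(-0.0166), np.float64(-0.0001)] [0.    0.    0.001]
```

>>> drive_tool:
  moves:
    - {"translation":[0.0129,-0.0189,0],"twist":[0,0,0],"jaw":-1}
    - {"translation":[0.0301,-0.034,0],"twist":[0,0,0],"jaw":-1}
    - {"translation":[0.0504,-0.0444,0],"twist":[0,0,0],"jaw":-1}
    - {"translation":[0.0727,-0.0494,0],"twist":[0,0,0],"jaw":-1}
    - {"translation":[0.0956,-0.0488,0],"twist":[0,0,0],"jaw":-1}
    - {"translation":[0.1176,-0.0425,0],"twist":[0,0,0],"jaw":-1}
    - {"translation":[0.1373,-0.031,0],"twist":[0,0,0],"jaw":-1}
    - {"translation":[0.1536,-0.0149,0],"twist":[0,0,0],"jaw":-1}

```text
clock: 5.6
ee_pos: [0.4169, 0.3329, 0.2348]
orientation: [0.673, 0.739, -0.001, 0.0]
force: [-2.6, -3.6, 8.5]
gripper_width: 0.278
gripper_force: 58.7
```

```bash
python3 -c "
from h import *
wind(np.array([.4565,.2928]),.28)"
```

```text
theta 2.4525507836621023 r 0.056356794749337406 f [-2.6 -3.6  8.5] 58.695924282073975 5.6
[np.float64(0.0115), np.float64(0.0233), np.float64(-0.0001)] [-0.     0.001  0.001]
[np.float64(0.0182), np.float64(0.048), np.float64(-0.0002)] [-0.     0.001  0.001]
[np.float64(0.0179), np.float64(0.0736), np.float64(-0.0002)] [-0.     0.001  0.001]
[np.float64(0.0104), np.float64(0.098), np.float64(-0.0002)] [-0.     0.001  0.001]
[np.float64(-0.0035), np.float64(0.1195), np.float64(-0.0002)] [-0.     0.001  0.001]
[np.float64(-0.0228), np.float64(0.1363), np.float64(-0.0002)] [-0.     0.001  0.001]
[np.float64(-0.0459), np.float64(0.1471), np.float64(-0.0002)] [-0.     0.001  0.001]
[np.float64(-0.0712), np.float64(0.1511), np.float64(-0.0001)] [-0.     0.001  0.001]
```

>>> drive_tool:
  moves:
    - {"translation":[0.0115,0.0233,0],"twist":[0,0,0],"jaw":-1}
    - {"translation":[0.0182,0.048,0],"twist":[0,0,0],"jaw":-1}
    - {"translation":[0.0179,0.0736,0],"twist":[0,0,0],"jaw":-1}
    - {"translation":[0.0104,0.098,0],"twist":[0,0,0],"jaw":-1}
    - {"translation":[-0.0035,0.1195,0],"twist":[0,0,0],"jaw":-1}
    - {"translation":[-0.0228,0.1363,0],"twist":[0,0,0],"jaw":-1}
    - {"translation":[-0.0459,0.1471,0],"twist":[0,0,0],"jaw":-1}
    - {"translation":[-0.0712,0.1511,0],"twist":[0,0,0],"jaw":-1}

```text
clock: 6.4
ee_pos: [0.5099, 0.3008, 0.2348]
orientation: [0.673, 0.74, -0.0, -0.002]
force: [-7.8, 2.1, 6.2]
gripper_width: 0.278
gripper_force: 58.7
```

```bash
python3 -c "
from h import *
wind(np.array([.4565,.2928]),.28)"
```

```text
theta -1.6297704069850318 r 0.053965663898055585 f [-7.8  2.1  6.2] 58.662554025650024 6.4
[np.float64(-0.0254), np.float64(-0.0005), np.float64(-0.0001)] [-0.001 -0.001  0.001]
[np.float64(-0.0493), np.float64(-0.0096), np.float64(-0.0002)] [-0.001 -0.001  0.001]
[np.float64(-0.0697), np.float64(-0.025), np.float64(-0.0002)] [-0.001 -0.001  0.001]
[np.float64(-0.0851), np.float64(-0.0454), np.float64(-0.0002)] [-0.001 -0.001  0.001]
[np.float64(-0.0943), np.float64(-0.0693), np.float64(-0.0001)] [-0.001 -0.001  0.001]
[np.float64(-0.0965), np.float64(-0.0948), np.float64(-0.0)] [-0.001 -0.001  0.001]
[np.float64(-0.0915), np.float64(-0.1199), np.float64(0.0001)] [-0.001 -0.001  0.001]
[np.float64(-0.0798), np.float64(-0.1426), np.float64(0.0002)] [-0.001 -0.001  0.001]
```

>>> drive_tool:
  moves:
    - {"translation":[-0.0254,-0.0015,0],"twist":[0,0,0],"jaw":-1}
    - {"translation":[-0.0493,-0.0106,0],"twist":[0,0,0],"jaw":-1}
    - {"translation":[-0.0697,-0.026,0],"twist":[0,0,0],"jaw":-1}
    - {"translation":[-0.0851,-0.0464,0],"twist":[0,0,0],"jaw":-1}
    - {"translation":[-0.0943,-0.0703,0],"twist":[0,0,0],"jaw":-1}
    - {"translation":[-0.0965,-0.0958,0],"twist":[0,0,0],"jaw":-1}
    - {"translation":[-0.0915,-0.1209,0],"twist":[0,0,0],"jaw":-1}
    - {"translation":[-0.0798,-0.1436,0],"twist":[0,0,0],"jaw":-1}

```text
clock: 7.2
ee_pos: [0.4324, 0.2431, 0.2349]
orientation: [0.674, 0.739, 0.002, 0.001]
force: [6.0, 0.4, 1.6]
gripper_width: 0.277
gripper_force: 59.5
```

```bash
python3 -c "
from h import *
wind(np.array([.456,.2925]),.28)"
```

```text
theta 0.53505310536831 r 0.054724155012238825 f [6.  0.4 1.6] 59.475531578063965 7.2
[np.float64(0.0156), np.float64(-0.0202), np.float64(0.0)] [ 0.001 -0.     0.   ]
[np.float64(0.0365), np.float64(-0.0349), np.float64(-0.0)] [ 0.001 -0.     0.   ]
[np.float64(0.0607), np.float64(-0.0434), np.float64(-0.0)] [ 0.001 -0.     0.   ]
[np.float64(0.0862), np.float64(-0.0448), np.float64(-0.0)] [ 0.001 -0.     0.   ]
[np.float64(0.1112), np.float64(-0.039), np.float64(0.0)] [ 0.001 -0.     0.   ]
[np.float64(0.1335), np.float64(-0.0267), np.float64(0.0001)] [ 0.001 -0.     0.   ]
[np.float64(0.1516), np.float64(-0.0086), np.float64(0.0002)] [ 0.001 -0.     0.   ]
[np.float64(0.164), np.float64(0.0138), np.float64(0.0003)] [ 0.001 -0.     0.   ]
```

>>> drive_tool:
  moves:
    - {"translation":[0.0156,-0.0202,0],"twist":[0,0,0],"jaw":-1}
    - {"translation":[0.0365,-0.0349,0],"twist":[0,0,0],"jaw":-1}
    - {"translation":[0.0607,-0.0434,0],"twist":[0,0,0],"jaw":-1}
    - {"translation":[0.0862,-0.0448,0],"twist":[0,0,0],"jaw":-1}
    - {"translation":[0.1112,-0.039,0],"twist":[0,0,0],"jaw":-1}
    - {"translation":[0.1335,-0.0267,0],"twist":[0,0,0],"jaw":-1}
    - {"translation":[0.1516,-0.0086,0],"twist":[0,0,0],"jaw":-1}
    - {"translation":[0.164,0.0138,0],"twist":[0,0,0],"jaw":-1}

```text
clock: 8.0
ee_pos: [0.4281, 0.3413, 0.2347]
orientation: [0.673, 0.739, -0.003, 0.001]
force: [-2.1, -5.3, 11.5]
gripper_width: 0.277
gripper_force: 60.4
```

```bash
python3 -c "
from h import *
wind(np.array([.456,.2925]),.28)"
```

```text
theta 2.711959022779668 r 0.05624210736668825 f [-2.1 -5.3 11.5] 60.37771940231323 8.0
[np.float64(0.0053), np.float64(0.0254), np.float64(-0.0003)] [-0.001  0.002  0.001]
[np.float64(0.0055), np.float64(0.051), np.float64(-0.0003)] [-0.001  0.002  0.001]
[np.float64(-0.0014), np.float64(0.0756), np.float64(-0.0004)] [-0.001  0.002  0.001]
[np.float64(-0.0149), np.float64(0.0974), np.float64(-0.0004)] [-0.001  0.002  0.001]
[np.float64(-0.0338), np.float64(0.1146), np.float64(-0.0003)] [-0.001  0.002  0.001]
[np.float64(-0.0568), np.float64(0.1258), np.float64(-0.0003)] [-0.001  0.002  0.001]
[np.float64(-0.082), np.float64(0.1303), np.float64(-0.0002)] [-0.001  0.002  0.001]
[np.float64(-0.1074), np.float64(0.1277), np.float64(-0.0)] [-0.001  0.002  0.001]
```

>>> drive_tool:
  moves:
    - {"translation":[0.0053,0.0254,0],"twist":[0,0,0],"jaw":-1}
    - {"translation":[0.0055,0.051,0],"twist":[0,0,0],"jaw":-1}
    - {"translation":[-0.0014,0.0756,0],"twist":[0,0,0],"jaw":-1}
    - {"translation":[-0.0149,0.0974,0],"twist":[0,0,0],"jaw":-1}
    - {"translation":[-0.0338,0.1146,0],"twist":[0,0,0],"jaw":-1}
    - {"translation":[-0.0568,0.1258,0],"twist":[0,0,0],"jaw":-1}
    - {"translation":[-0.082,0.1303,0],"twist":[0,0,0],"jaw":-1}
    - {"translation":[-0.1074,0.1277,0],"twist":[0,0,0],"jaw":-1}

```text
clock: 8.8
ee_pos: [0.51, 0.288, 0.2348]
orientation: [0.673, 0.74, 0.001, -0.002]
force: [-2.7, 4.7, 5.9]
gripper_width: 0.277
gripper_force: 59.8
```

```bash
python3 -c "
from h import *
wind(np.array([.456,.2925]),.28)"
```

```text
theta -1.397052734940411 r 0.05421240612290101 f [-2.7  4.7  5.9] 59.84996438026428 8.8
[np.float64(-0.0245), np.float64(-0.0067), np.float64(-0.0001)] [-0.001 -0.002  0.002]
[np.float64(-0.0457), np.float64(-0.0211), np.float64(-0.0001)] [-0.001 -0.002  0.002]
[np.float64(-0.062), np.float64(-0.0408), np.float64(-0.0002)] [-0.001 -0.002  0.002]
[np.float64(-0.0722), np.float64(-0.0643), np.float64(-0.0002)] [-0.001 -0.002  0.002]
[np.float64(-0.0756), np.float64(-0.0896), np.float64(-0.0001)] [-0.001 -0.002  0.002]
[np.float64(-0.0719), np.float64(-0.1149), np.float64(-0.0001)] [-0.001 -0.002  0.002]
[np.float64(-0.0612), np.float64(-0.1382), np.float64(0.0)] [-0.001 -0.002  0.002]
[np.float64(-0.0446), np.float64(-0.1576), np.float64(0.0001)] [-0.001 -0.002  0.002]
```

>>> drive_tool:
  moves:
    - {"translation":[-0.0245,-0.0067,0],"twist":[0,0,0],"jaw":-1}
    - {"translation":[-0.0457,-0.0211,0],"twist":[0,0,0],"jaw":-1}
    - {"translation":[-0.062,-0.0408,0],"twist":[0,0,0],"jaw":-1}
    - {"translation":[-0.0722,-0.0643,0],"twist":[0,0,0],"jaw":-1}
    - {"translation":[-0.0756,-0.0896,0],"twist":[0,0,0],"jaw":-1}
    - {"translation":[-0.0719,-0.1149,0],"twist":[0,0,0],"jaw":-1}
    - {"translation":[-0.0612,-0.1382,0],"twist":[0,0,0],"jaw":-1}
    - {"translation":[-0.0446,-0.1576,0],"twist":[0,0,0],"jaw":-1}

```text
clock: 9.6
ee_pos: [0.4214, 0.2498, 0.2348]
orientation: [0.674, 0.739, 0.001, 0.001]
force: [5.4, 0.2, 4.5]
gripper_width: 0.28
gripper_force: 59.8
```

```bash
python3 -c "
from h import *
wind(np.array([.456,.2925]),.28)"
```

```text
theta 0.7705249402855264 r 0.05500167460701433 f [5.4 0.2 4.5] 59.78038787841797 9.6
[np.float64(0.0202), np.float64(-0.0157), np.float64(-0.0)] [ 0.001 -0.     0.001]
[np.float64(0.044), np.float64(-0.0251), np.float64(-0.0001)] [ 0.001 -0.     0.001]
[np.float64(0.0695), np.float64(-0.0276), np.float64(-0.0001)] [ 0.001 -0.     0.001]
[np.float64(0.0946), np.float64(-0.023), np.float64(-0.0)] [ 0.001 -0.     0.001]
[np.float64(0.1175), np.float64(-0.0116), np.float64(0.0)] [ 0.001 -0.     0.001]
[np.float64(0.1364), np.float64(0.0057), np.float64(0.0001)] [ 0.001 -0.     0.001]
[np.float64(0.1498), np.float64(0.0275), np.float64(0.0001)] [ 0.001 -0.     0.001]
[np.float64(0.1566), np.float64(0.0522), np.float64(0.0002)] [ 0.001 -0.     0.001]
```

>>> drive_tool:
  moves:
    - {"translation":[0.0202,-0.0157,0],"twist":[0,0,0],"jaw":-1}
    - {"translation":[0.044,-0.0251,0],"twist":[0,0,0],"jaw":-1}
    - {"translation":[0.0695,-0.0276,0],"twist":[0,0,0],"jaw":-1}
    - {"translation":[0.0946,-0.023,0],"twist":[0,0,0],"jaw":-1}
    - {"translation":[0.1175,-0.0116,0],"twist":[0,0,0],"jaw":-1}
    - {"translation":[0.1364,0.0057,0],"twist":[0,0,0],"jaw":-1}
    - {"translation":[0.1498,0.0275,0],"twist":[0,0,0],"jaw":-1}
    - {"translation":[0.1566,0.0522,0],"twist":[0,0,0],"jaw":-1}

```text
clock: 10.4
ee_pos: [0.4402, 0.3463, 0.2347]
orientation: [0.673, 0.74, -0.002, -0.0]
force: [-3.2, -2.8, 10.8]
gripper_width: 0.278
gripper_force: 60.4
```

```bash
python3 -c "
from h import *
wind(np.array([.456,.2925]),.05,4)"
```

```text
theta 2.9463998590931735 r 0.05607745334981896 f [-3.2 -2.8 10.8] 60.41947066783905 10.4
[np.float64(-0.001), np.float64(0.0049), np.float64(-0.0002)] [-0.001  0.001  0.002]
[np.float64(-0.0005), np.float64(0.0094), np.float64(-0.0003)] [-0.001  0.001  0.002]
[np.float64(-0.0002), np.float64(0.014), np.float64(-0.0003)] [-0.001  0.001  0.002]
[np.float64(-0.0001), np.float64(0.0186), np.float64(-0.0003)] [-0.001  0.001  0.002]
```

Now a gentle press toward the stop (about 0.2 rad), then hold.

>>> drive_tool:
  moves:
    - {"translation":[-0.0005,0.009,0],"twist":[0,0,0],"jaw":-1}
    - {"translation":[0,0.017,0],"twist":[0,0,0],"jaw":-1}
    - {"translation":[0,0.019,0],"twist":[0,0,0],"jaw":-1}
    - {"translation":[0,0.019,0],"twist":[0,0,0],"jaw":-1}
    - {"translation":[0,0.019,0],"twist":[0,0,0],"jaw":-1}

```text
clock: 10.9
ee_pos: [0.4505, 0.3481, 0.2348]
orientation: [0.673, 0.74, -0.002, -0.001]
force: [-4.7, 0.0, 9.3]
gripper_width: 0.278
gripper_force: 60.5
```

```bash
python3 -c "
from h import *
wind(np.array([.456,.2925]),.05,2)"
```

```text
theta 3.1321059075850743 r 0.055858986432718825 f [-4.7  0.   9.3] 60.465561747550964 10.9
[np.float64(-0.0015), np.float64(0.0046), np.float64(-0.0001)] [-0.002  0.     0.001]
[np.float64(-0.0018), np.float64(0.0092), np.float64(-0.0001)] [-0.002  0.     0.001]
```

>>> drive_tool:
  moves:
    - {"translation":[0,0,0],"twist":[0,0,0],"jaw":1}
    - {"translation":[0,0,0],"twist":[0,0,0],"jaw":1}
    - {"translation":[0,0,0],"twist":[0,0,0],"jaw":1}
    - {"translation":[0,0,0],"twist":[0,0,0],"jaw":1}
    - {"translation":[0,0,-0.08],"twist":[0,0,0],"jaw":1}
    - {"translation":[0,0,-0.16],"twist":[0,0,0],"jaw":1}
    - {"translation":[-0.06,0.0,-0.24],"twist":[0,0,0],"jaw":1}
    - {"translation":[-0.14,0.0,-0.26],"twist":[0,0,0],"jaw":1}

```text
clock: 11.7
ee_pos: [0.4621, 0.274, 0.3918]
orientation: [0.672, 0.741, 0.004, -0.0]
force: [1.7, -0.6, 0.3]
gripper_width: 1.002
gripper_force: 0.0
```

>>> drive_tool:
  moves:
    - {"translation":[-0.08,0,0],"twist":[0,0,0],"jaw":1}
    - {"translation":[-0.15,0,0],"twist":[0,0,0],"jaw":1}
    - {"translation":[-0.15,0,0],"twist":[0,0,0],"jaw":1}
    - {"translation":[-0.15,0,0],"twist":[0,0,0],"jaw":1}

```text
clock: 12.1
ee_pos: [0.4701, 0.179, 0.3872]
orientation: [0.675, 0.738, -0.0, -0.0]
force: [-0.4, 1.0, -0.4]
gripper_width: 0.999
gripper_force: 0.0
```

```bash
cat >> h.py <<'E'
def blue(n):
    p,s,im=load(n);b=cv2.inRange(cv2.cvtColor(im,cv2.COLOR_BGR2HSV),(100,110,40),(130,255,255))
    k,lab,st,ce=cv2.connectedComponentsWithStats(b);i=1+np.argmax(st[1:,4])
    return p,lab==i,st[i],ce[i]
E
python3 - <<'E'
from h import *
p,s,im=shot("c1");print(s["ee_pos"],s["clock"]);_,m,st,ce=blue("c1");print(st,ce,plane(p,*ce,.26),proj(p,np.array([.469,.148,.266])))
E
```

```text
[0.47013852 0.17899946 0.38716257] 12.1
[244 186  15  58 717] [251.19525802 214.27057183] [0.46904028 0.15189807 0.26      ] (np.float64(250.74896220862118), np.float64(219.97681673266254))
```

View pics/c1.png

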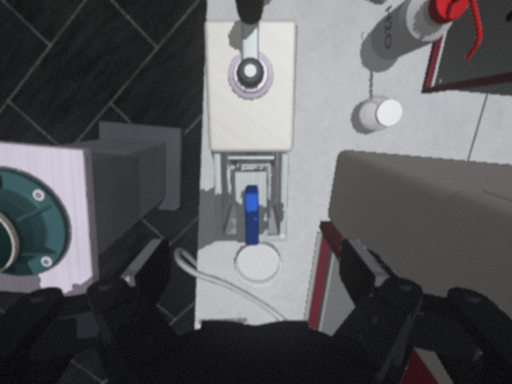

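The wrist view shows the crank sleeve parked on the +y side and the blue block raised at 244–259 × 186–244, with the petri dish at (258,262). I'll take one shifted view for its height.

>>> drive_tool:
  moves:
    - {"translation":[-0.03,-0.07,0.05],"twist":[0,0,0],"jaw":1}
    - {"translation":[-0.03,-0.07,0.05],"twist":[0,0,0],"jaw":1}
    - {"translation":[-0.03,-0.07,0.05],"twist":[0,0,0],"jaw":1}

```text
clock: 12.45
ee_pos: [0.427, 0.1591, 0.3559]
orientation: [0.672, 0.74, -0.002, -0.001]
force: [0.1, 1.7, -0.8]
gripper_width: 1.001
gripper_force: 0.0
```

Run:
```python
from h import *
p,s,im=shot("c2");print(s["ee_pos"],s["clock"])
o=[]
for n in("c1","c2"):
    p,m,st,ce=blue(n);v=load(n)[2].max(2);ys,xs=np.nonzero(m)
    print(n,st,[ (r,xs[ys==r].min(),xs[ys==r].max(),int(v[r,xs[ys==r]].mean())) for r in range(st[1],st[1]+st[3],5)])
```

```text
[0.42704915 0.15905158 0.35588124] 12.45
c1 [244 186  15  58 717] [(186, np.int64(248), np.int64(255), 103), (191, np.int64(246), np.int64(256), 105), (196, np.int64(244), np.int64(257), 184), (201, np.int64(244), np.int64(257), 185), (206, np.int64(245), np.int64(258), 185), (211, np.int64(245), np.int64(257), 136), (216, np.int64(245), np.int64(257), 107), (221, np.int64(246), np.int64(257), 107), (226, np.int64(246), np.int64(257), 105), (231, np.int64(246), np.int64(257), 107), (236, np.int64(246), np.int64(257), 106), (241, np.int64(246), np.int64(257), 106)]
c2 [ 290  178   21   65 1136] [(178, np.int64(293), np.int64(303), 106), (183, np.int64(292), np.int64(307), 108), (188, np.int64(292), np.int64(310), 177), (193, np.int64(292), np.int64(310), 179), (198, np.int64(291), np.int64(309), 174), (203, np.int64(291), np.int64(309), 174), (208, np.int64(291), np.int64(309), 173), (213, np.int64(291), np.int64(309), 171), (218, np.int64(291), np.int64(308), 113), (223, np.int64(291), np.int64(308), 106), (228, np.int64(291), np.int64(308), 107), (233, np.int64(292), np.int64(307), 108), (238, np.int64(294), np.int64(307), 112)]
```

Run:
```python
from h import *
p1=load("c1")[0];p2=load("c2")[0]
for a,b in(((257.8,194.5),(310.3,186)),((257.8,243.5),(307.8,242.5))): print(*tri([(p1,*a),(p2,*b)]),plane(p1,*a,.266),plane(p2,*b,.266))
print("mid",plane(p1,251.5,219,.266))
for z in(.30,.235): print(delta([.469,.149,z],down(.10)))
```

```text
[0.47371528 0.17327939 0.26025933] 0.00016382265561187858 [0.47354809 0.17466632 0.266     ] [0.47239095 0.17471309 0.266     ]
[0.47842997 0.12218787 0.26365017] 8.128875476166485e-05 [0.4782921  0.12336972 0.266     ] [0.47786935 0.12314206 0.266     ]
mid [0.46965244 0.14908972 0.266     ]
(array([-0.0248,  0.0637,  0.0958]), array([ 0.0001, -0.0002, -0.0016]))
(array([-0.0248,  0.0637,  0.2042]), array([ 0.0001, -0.0002, -0.0016]))
```

Block top measured at 260–264 mm (266 expected), yaw 0.09, centre (0.469, 0.149). I'll grasp it.

>>> drive_tool:
  moves:
    - {"translation":[-0.0255,0.064,0.05],"twist":[0,0,0],"jaw":1}
    - {"translation":[-0.0255,0.064,0.096],"twist":[0,0,0],"jaw":1}
    - {"translation":[-0.0255,0.064,0.15],"twist":[0,0,0],"jaw":1}
    - {"translation":[-0.0255,0.064,0.204],"twist":[0,0,0],"jaw":1}
    - {"translation":[-0.0255,0.064,0.204],"twist":[0,0,0],"jaw":1}
    - {"translation":[-0.0255,0.064,0.204],"twist":[0,0,0],"jaw":1}

```text
clock: 13.1
ee_pos: [0.4711, 0.1488, 0.2359]
orientation: [0.673, 0.739, 0.001, -0.0]
force: [0.3, 1.3, 0.4]
gripper_width: 1.003
gripper_force: 0.0
```

>>> drive_tool:
  moves:
    - {"translation":[0,0,0],"twist":[0,0,0],"jaw":-1}
    - {"translation":[0,0,0],"twist":[0,0,0],"jaw":-1}
    - {"translation":[0,0,0],"twist":[0,0,0],"jaw":-1}
    - {"translation":[0,0,0],"twist":[0,0,0],"jaw":-1}
    - {"translation":[0,0,0],"twist":[0,0,0],"jaw":-1}
    - {"translation":[0,0,0],"twist":[0,0,0],"jaw":-1}
    - {"translation":[0,0,0],"twist":[0,0,0],"jaw":-1}

```text
clock: 13.8
ee_pos: [0.4699, 0.1469, 0.2356]
orientation: [0.674, 0.739, 0.0, 0.0]
force: [-1.3, -0.2, 5.7]
gripper_width: 0.157
gripper_force: 59.3
```

Run:
```python
from h import *
s=bot.observe();print(s["ee_pos"],s["joint_pos"],s["force"])
yw=.123;x=np.array([np.cos(yw),np.sin(yw),0]);y=np.array([-np.sin(yw),np.cos(yw),0])
A=np.array([.4362,-.2150,.1645]);O=A-.150*y
b=O+.075*y;b[2]=.1585;print("bar pt",b)
for n,X in(("up",[.469,.149,.33]),("mid",[.435,-.0,.335]),("side hi",b-.055*x+[0,0,.135]),):print(n,X,delta(X,down(.10 if n=="up" else yw)))
```

```text
[0.46993484 0.14691493 0.23556222] [ 0.20775444  0.37949731 -0.76747521  2.09571195  0.36756925  0.80021307
 -0.69282476] [-1.34107594 -0.21837685  5.70630609]
bar pt [ 0.44540176 -0.28943338  0.1585    ]
up [0.469, 0.149, 0.33] (array([ 0.0036, -0.0011, -0.1574]), array([ 0.0003,  0.0001, -0.0026]))
mid [0.435, -0.0, 0.335] (array([-0.2385, -0.0803, -0.1657]), array([ 0.0003,  0.0001, -0.0099]))
side hi [ 0.39081728 -0.29618133  0.2935    ] (array([-0.7233, -0.199 , -0.0965]), array([ 0.0003,  0.0001, -0.0099]))
```

>>> drive_tool:
  moves:
    - {"translation":[0,0,-0.02],"twist":[0,0,0],"jaw":-1}
    - {"translation":[0,0,-0.06],"twist":[0,0,0],"jaw":-1}
    - {"translation":[0,0,-0.11],"twist":[0,0,0],"jaw":-1}
    - {"translation":[0,0,-0.165],"twist":[0,0,0],"jaw":-1}
    - {"translation":[0,0,-0.165],"twist":[0,0,0],"jaw":-1}
    - {"translation":[0,0,-0.165],"twist":[0,0,0],"jaw":-1}

```text
clock: 14.4
ee_pos: [0.469, 0.1466, 0.334]
orientation: [0.674, 0.739, -0.0, 0.0]
force: [-0.1, -1.2, -3.4]
gripper_width: 0.153
gripper_force: 58.8
```

Run:
```python
from h import *
p,s,im=shot("held");print(s["ee_pos"],s["gripper_width"],s["force"])
p2=bot.camera_params("scene");b=bot.capture("scene")[:,:,::-1]
u,v=map(int,proj(p2,np.array(s["ee_pos"])-[0,0,.05]));print(u,v)
g,h=map(int,proj(p,np.array(s["ee_pos"])-[0,0,.04]));print(g,h)
c=cv2.resize(b[v-40:v+50,u-45:u+45],(400,400),interpolation=cv2.INTER_CUBIC)
d=cv2.resize(im[max(0,h-100):h+40,g-70:g+70],(400,400),interpolation=cv2.INTER_CUBIC)
cv2.imwrite("pics/m2.png",np.hstack([c,d]))
```

```text
[0.4690145  0.14659992 0.33397323] 0.15291603413888846 [-0.08546989 -1.19286167 -3.37934835]
232 221
254 219
```

View pics/m2.png

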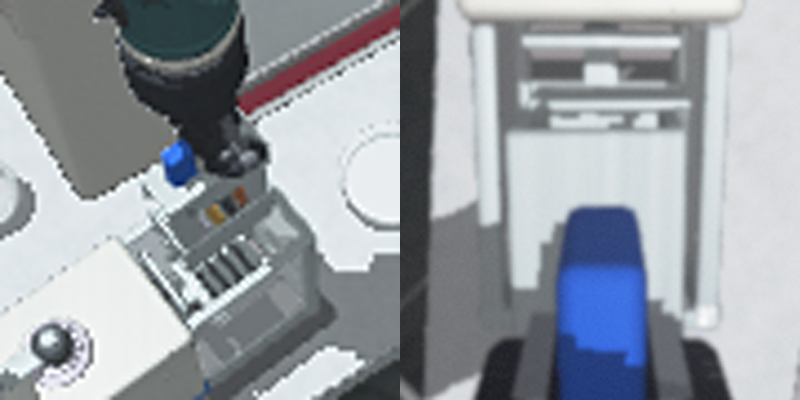

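The scene crop shows the carrier held clear above the well. In the wrist crop the block is centred in the pads, and the -3.4 N wrist force and 13 mm opening agree. Next the carry to the rail.

Run:
```python
from h import *
for X in([.432,0.02,.335],[.415,-.15,.335],[.3908,-.2962,.335]):print(delta(X,down(.123)))
```

```text
(array([-0.2034, -0.0792, -0.0039]), array([-0.0012,  0.0003, -0.0098]))
(array([-0.483 , -0.1334, -0.0034]), array([-0.0012,  0.0003, -0.0098]))
(array([-0.7219, -0.196 , -0.0028]), array([-0.0012,  0.0003, -0.0098]))
```

>>> drive_tool:
  moves:
    - {"translation":[-0.05,-0.02,-0.004],"twist":[0,0,-0.01],"jaw":-1}
    - {"translation":[-0.12,-0.048,-0.004],"twist":[0,0,-0.01],"jaw":-1}
    - {"translation":[-0.203,-0.079,-0.004],"twist":[0,0,-0.01],"jaw":-1}
    - {"translation":[-0.27,-0.092,-0.004],"twist":[0,0,-0.01],"jaw":-1}
    - {"translation":[-0.34,-0.106,-0.004],"twist":[0,0,-0.01],"jaw":-1}
    - {"translation":[-0.41,-0.12,-0.004],"twist":[0,0,-0.01],"jaw":-1}
    - {"translation":[-0.48,-0.133,-0.003],"twist":[0,0,-0.01],"jaw":-1}
    - {"translation":[-0.48,-0.133,-0.003],"twist":[0,0,-0.01],"jaw":-1}

```text
clock: 15.3
ee_pos: [0.4138, -0.154, 0.3336]
orientation: [0.666, 0.746, -0.002, -0.001]
force: [-0.3, 0.6, -2.6]
gripper_width: 0.16
gripper_force: 58.9
```

Run:
```python
from h import *
s=bot.observe();print(s["ee_pos"],s["gripper_width"],s["force"])
R=Rot.from_matrix(down(.123))*Rot.from_rotvec([0,.11,0]);R=R.as_matrix();print(R[:,2])
for X in([.3908,-.2962,.335],[.3908,-.2962,.26],[.3908,-.2962,.21]):print(delta(X,R))
```

```text
[ 0.41384225 -0.15403236  0.33364984] 0.16009605773526994 [-0.26073629  0.6354731  -2.64479207]
[-0.01346871  0.10894893 -0.9939561 ]
(array([-0.2311, -0.0648, -0.0018]), array([-0.0014,  0.0352, -0.0033]))
(array([-0.231 , -0.0642,  0.1232]), array([-0.0014,  0.0352, -0.0033]))
(array([-0.231 , -0.0638,  0.2065]), array([-0.0014,  0.0352, -0.0033]))
```

>>> drive_tool:
  moves:
    - {"translation":[-0.07,-0.02,0],"twist":[0,0.01,0],"jaw":-1}
    - {"translation":[-0.15,-0.042,0],"twist":[0,0.02,-0.002],"jaw":-1}
    - {"translation":[-0.231,-0.065,0],"twist":[0,0.035,-0.003],"jaw":-1}
    - {"translation":[-0.231,-0.065,0],"twist":[0,0.035,-0.003],"jaw":-1}
    - {"translation":[-0.231,-0.064,0.05],"twist":[0,0.035,-0.003],"jaw":-1}
    - {"translation":[-0.231,-0.064,0.1],"twist":[0,0.035,-0.003],"jaw":-1}
    - {"translation":[-0.231,-0.064,0.13],"twist":[0,0.035,-0.003],"jaw":-1}
    - {"translation":[-0.231,-0.064,0.13],"twist":[0,0.035,-0.003],"jaw":-1}

```text
clock: 16.1
ee_pos: [0.3927, -0.2874, 0.254]
orientation: [0.657, 0.751, 0.036, -0.046]
force: [-0.1, 0.5, -3.2]
gripper_width: 0.152
gripper_force: 58.9
```

Run:
```python
from h import *
s=bot.observe();print(s["ee_pos"],s["force"])
R=(Rot.from_matrix(down(.123))*Rot.from_rotvec([0,.11,0])).as_matrix()
for X in([.3908,-.2962,.2105],[.4454,-.2894,.2105]):print(delta(X,R))
p,s,im=shot("side");q=bot.camera_params("scene");b=bot.capture("scene")[:,:,::-1]
u,v=map(int,proj(q,np.array(s["ee_pos"])-[0,0,.05]))
c=cv2.resize(b[v-45:v+45,u-45:u+45],(400,400),interpolation=cv2.INTER_CUBIC)
g,h=map(int,proj(p,np.array(s["ee_pos"])-[0,0,.04]));print(u,v,g,h)
d=cv2.resize(im[max(0,h-120):max(0,h-120)+140,g-50:g+90],(400,400),interpolation=cv2.INTER_CUBIC)
cv2.imwrite("pics/m3.png",np.hstack([c,d]))
```

```text
[ 0.39269599 -0.28735564  0.25402019] [-0.1404826   0.4905675  -3.17223682]
(array([-0.0225, -0.0047,  0.0704]), array([-0.0023, -0.0022,  0.0032]))
(array([-0.0234,  0.087 ,  0.0698]), array([-0.0023, -0.0022,  0.0032]))
351 185 255 225
```

View pics/m3.png

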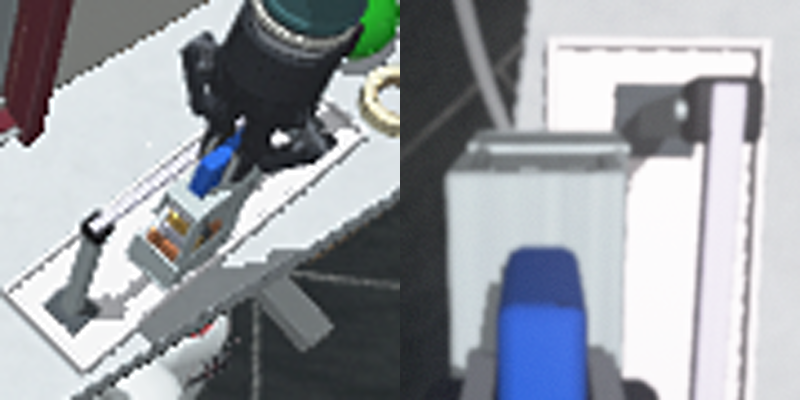

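Both crops show the carrier held upright, open side to the bar and about 50 mm to its -x side, with the block centred on the hanger. I'll lower it, then move under the rollers in steps.

>>> drive_tool:
  moves:
    - {"translation":[-0.0225,-0.005,0.035],"twist":[-0.002,-0.002,0.003],"jaw":-1}
    - {"translation":[-0.0225,-0.005,0.0704],"twist":[-0.002,-0.002,0.003],"jaw":-1}
    - {"translation":[-0.0225,-0.005,0.0704],"twist":[-0.002,-0.002,0.003],"jaw":-1}
    - {"translation":[-0.0225,0.025,0.0702],"twist":[-0.002,-0.002,0.003],"jaw":-1}
    - {"translation":[-0.0225,0.05,0.07],"twist":[-0.002,-0.002,0.003],"jaw":-1}
    - {"translation":[-0.0225,0.07,0.07],"twist":[-0.002,-0.002,0.003],"jaw":-1}
    - {"translation":[-0.0225,0.08,0.07],"twist":[-0.002,-0.002,0.003],"jaw":-1}
    - {"translation":[-0.0225,0.08,0.07],"twist":[-0.002,-0.002,0.003],"jaw":-1}

```text
clock: 17.0
ee_pos: [0.4461, -0.2914, 0.2152]
orientation: [0.661, 0.749, 0.037, -0.036]
force: [-0.3, -0.4, -3.0]
gripper_width: 0.156
gripper_force: 59.1
```

Run:
```python
from h import *
s=bot.observe();print(s["ee_pos"],s["force"],s["torque"])
R=(Rot.from_matrix(down(.123))*Rot.from_rotvec([0,.11,0])).as_matrix()
for X in([.4454,-.2894,.2105],[.4454,-.2894,.196]):print(delta(X,R))
```

```text
[ 0.44612623 -0.29138072  0.21516675] [-0.26919648 -0.44111977 -3.02235619] [-0.15931865 -0.00675621 -0.04254137]
(array([ 0.0026, -0.0008,  0.0081]), array([0.0023, 0.0022, 0.0008]))
(array([ 0.0001, -0.001 ,  0.0321]), array([0.0023, 0.0022, 0.0008]))
```

>>> drive_tool:
  moves:
    - {"translation":[0.0026,-0.001,0.008],"twist":[0.002,0.002,0.001],"jaw":-1}
    - {"translation":[0.002,-0.001,0.016],"twist":[0.002,0.002,0.001],"jaw":-1}
    - {"translation":[0.001,-0.001,0.022],"twist":[0.002,0.002,0.001],"jaw":-1}
    - {"translation":[0.001,-0.001,0.026],"twist":[0.002,0.002,0.001],"jaw":-1}
    - {"translation":[0.0005,-0.001,0.029],"twist":[0.002,0.002,0.001],"jaw":-1}
    - {"translation":[0.0005,-0.001,0.029],"twist":[0.002,0.002,0.001],"jaw":-1}

```text
clock: 17.6
ee_pos: [0.4432, -0.2901, 0.1973]
orientation: [0.662, 0.747, 0.036, -0.042]
force: [-0.5, -0.7, -2.8]
gripper_width: 0.154
gripper_force: 59.2
```

>>> drive_tool:
  moves:
    - {"translation":[0,0.003,0.002],"twist":[0,0,0],"jaw":-1}
    - {"translation":[0,0.003,0.004],"twist":[0,0,0],"jaw":-1}
    - {"translation":[0,0.003,0.006],"twist":[0,0,0],"jaw":-1}
    - {"translation":[0,0.003,0.006],"twist":[0,0,0],"jaw":-1}

```text
clock: 18.0
ee_pos: [0.444, -0.2911, 0.1966]
orientation: [0.663, 0.747, 0.034, -0.042]
force: [-7.0, -2.4, 18.5]
gripper_width: 0.152
gripper_force: 62.6
```

Contact at TCP 0.197 agrees with the rollers (not the lip) standing on the bar. I'll relax the push and release.

>>> drive_tool:
  moves:
    - {"translation":[0,0,-0.004],"twist":[0,0,0],"jaw":-1}
    - {"translation":[0,0,-0.004],"twist":[0,0,0],"jaw":-1}

```text
clock: 18.2
ee_pos: [0.4458, -0.29, 0.197]
orientation: [0.662, 0.747, 0.036, -0.04]
force: [-2.4, -1.4, 6.2]
gripper_width: 0.154
gripper_force: 60.3
```

>>> drive_tool:
  moves:
    - {"translation":[0,0,-0.001],"twist":[0,0,0],"jaw":1}
    - {"translation":[0,0,-0.001],"twist":[0,0,0],"jaw":1}
    - {"translation":[0,0,-0.001],"twist":[0,0,0],"jaw":1}
    - {"translation":[0,0,-0.001],"twist":[0,0,0],"jaw":1}
    - {"translation":[0,0,-0.001],"twist":[0,0,0],"jaw":1}
    - {"translation":[0,0,-0.05],"twist":[0,0,0],"jaw":1}
    - {"translation":[0,0,-0.12],"twist":[0,0,0],"jaw":1}
    - {"translation":[0,0,-0.2],"twist":[0,0,0],"jaw":1}

```text
clock: 19.0
ee_pos: [0.446, -0.3019, 0.3155]
orientation: [0.662, 0.747, 0.036, -0.043]
force: [1.4, -0.0, -0.8]
gripper_width: 0.996
gripper_force: 0.0
```

>>> drive_tool:
  moves:
    - {"translation":[0.05,0,-0.05],"twist":[0,0,0],"jaw":1}
    - {"translation":[0.05,0,-0.05],"twist":[0,0,0],"jaw":1}
    - {"translation":[0.05,0,-0.05],"twist":[0,0,0],"jaw":1}
    - {"translation":[0.05,0,-0.05],"twist":[0,0,0],"jaw":1}
    - {"translation":[0.05,0,-0.05],"twist":[0,0,0],"jaw":1}
    - {"translation":[0.05,0,-0.05],"twist":[0,0,0],"jaw":1}
    - {"translation":[0.05,0,-0.05],"twist":[0,0,0],"jaw":1}
    - {"translation":[0.05,0,-0.05],"twist":[0,0,0],"jaw":1}

```text
clock: 19.8
ee_pos: [0.4437, -0.2763, 0.348]
orientation: [0.662, 0.747, 0.036, -0.042]
force: [-0.3, -0.4, -0.6]
gripper_width: 0.999
gripper_force: 0.0
```

>>> drive_tool:
  moves:
    - {"translation":[0,0,0],"jaw":1,"twist":[0,0,0]}
    - {"translation":[0,0,0],"jaw":1,"twist":[0,0,0]}
    - {"translation":[0,0,0],"jaw":1,"twist":[0,0,0]}
    - {"translation":[0,0,0],"jaw":1,"twist":[0,0,0]}
    - {"translation":[0,0,0],"jaw":1,"twist":[0,0,0]}
    - {"translation":[0,0,0],"jaw":1,"twist":[0,0,0]}
    - {"translation":[0,0,0],"jaw":1,"twist":[0,0,0]}
    - {"translation":[0,0,0],"jaw":1,"twist":[0,0,0]}

```text
clock: 20.6
ee_pos: [0.4438, -0.2762, 0.3485]
orientation: [0.662, 0.747, 0.036, -0.041]
force: [0.3, 0.3, -0.1]
gripper_width: 1.0
gripper_force: 0.0
```

>>> drive_tool:
  moves:
    - {"translation":[0,0,0],"jaw":1,"twist":[0,0,0]}
    - {"translation":[0,0,0],"jaw":1,"twist":[0,0,0]}
    - {"translation":[0,0,0],"jaw":1,"twist":[0,0,0]}
    - {"translation":[0,0,0],"jaw":1,"twist":[0,0,0]}
    - {"translation":[0,0,0],"jaw":1,"twist":[0,0,0]}
    - {"translation":[0,0,0],"jaw":1,"twist":[0,0,0]}
    - {"translation":[0,0,0],"jaw":1,"twist":[0,0,0]}
    - {"translation":[0,0,0],"jaw":1,"twist":[0,0,0]}

```text
clock: 21.4
ee_pos: [0.4438, -0.2762, 0.3485]
orientation: [0.662, 0.747, 0.036, -0.041]
force: [-0.3, -0.5, -0.3]
gripper_width: 1.002
gripper_force: 0.0
```

Run:
```python
from h import *
p,s,im=shot("end1");print(s["ee_pos"],s["clock"],blue("end1")[2:],plane(p,*blue("end1")[3],.205))
a=bot.capture("top")[:,:,::-1];b=bot.capture("scene")[:,:,::-1]
c=cv2.resize(b[120:220,290:390],(300,300),interpolation=cv2.INTER_CUBIC)
d=cv2.resize(a[185:245,160:400],(720,180),interpolation=cv2.INTER_CUBIC)
e=cv2.resize(im,(400,300));o=np.zeros((480,720,3),np.uint8);o[:300,:300]=c;o[:300,320:720]=e;o[300:]=d
cv2.imwrite("pics/m4.png",o)
```

```text
Traceback (most recent call last):
  File "h.py", line 36, in blue
    k,lab,st,ce=cv2.connectedComponentsWithStats(b);i=1+np.argmax(st[1:,4])
                                                        ~~~~~~~~~^^^^^^^^^^
ValueError: attempt to get argmax of an empty sequence
```

Run:
```python
from h import *
yw=.123;y=np.array([-np.sin(yw),np.cos(yw),0]);A=np.array([.4362,-.2150,0])
for n in("top","scene"):
    p=bot.camera_params(n);im=bot.capture(n)[:,:,::-1].copy();cv2.imwrite(f"pics/e_{n}.png",im)
    b=cv2.inRange(cv2.cvtColor(im,cv2.COLOR_BGR2HSV),(105,130,60),(130,255,255));k,lab,st,ce=cv2.connectedComponentsWithStats(b)
    for i in range(1,k):
        if st[i,4]>8:
            X=plane(p,*ce[i],.195);print(n,st[i],ce[i],X,"rail y",(X-A)@y+.15,"x",(X-A)@[np.cos(yw),np.sin(yw),0])
```

```text
top [112 185  30  37 601] [126.67387687 202.81697171] [0.48265412 0.51679607 0.195     ] rail y 0.870567912185587 x 0.13588728676734863
scene [376 143   8  11  39] [379.84615385 147.02564103] [ 0.46479868 -0.48887889  0.195     ] rail y -0.12531851966864968 x -0.005219609147927323
scene [ 112  281   34   52 1035] [128.10531401 306.10724638] [0.44033073 0.53943805 0.195     ] rail y 0.8982314965995407 x 0.09666159155542839
```

>>> drive_tool:
  moves:
    - {"translation":[0.07,-0.02,-0.03],"twist":[0,-0.035,0],"jaw":1}
    - {"translation":[0.15,-0.03,-0.06],"twist":[0,-0.035,0],"jaw":1}
    - {"translation":[0.23,-0.03,-0.06],"twist":[0,-0.035,0],"jaw":1}
    - {"translation":[0.3,-0.03,-0.06],"twist":[0,-0.035,0],"jaw":1}
    - {"translation":[0.3,-0.03,-0.06],"twist":[0,-0.035,0],"jaw":1}
    - {"translation":[0.3,-0.03,-0.06],"twist":[0,-0.035,0],"jaw":1}

```text
clock: 22.15
ee_pos: [0.405, -0.104, 0.4045]
orientation: [0.662, 0.749, -0.001, 0.001]
force: [0.2, -0.9, -1.1]
gripper_width: 0.998
gripper_force: 0.0
```

Run:
```python
from h import *
yw=.123;y=np.array([-np.sin(yw),np.cos(yw),0]);A=np.array([.4362,-.2150,0]);I=[]
for n in("top","scene"):
    p=bot.camera_params(n);im=bot.capture(n)[:,:,::-1].copy();I.append(im)
    b=cv2.inRange(cv2.cvtColor(im,cv2.COLOR_BGR2HSV),(105,130,60),(130,255,255));k,lab,st,ce=cv2.connectedComponentsWithStats(b)
    for i in range(1,k):
        if st[i,4]>8 and ce[i][0]>200:
            X=plane(p,*ce[i],.19);print(n,st[i],ce[i],X,"rail y",(X-A)@y+.15,"x",(X-A)@[np.cos(yw),np.sin(yw),0])
print(bot.observe()["clock"])
a,b=I;o=np.zeros((560,800,3),np.uint8)
o[:360,:400]=cv2.resize(b[125:215,310:410],(400,360),interpolation=cv2.INTER_CUBIC)
o[:360,400:]=cv2.resize(b[200:290,160:260],(400,360),interpolation=cv2.INTER_CUBIC)
o[360:]=cv2.resize(a[185:245,160:400],(800,200),interpolation=cv2.INTER_CUBIC)
cv2.imwrite("pics/m4.png",o)
```

```text
top [360 209  16   5  54] [367.59259259 211.42592593] [ 0.4669436  -0.47693294  0.19      ] rail y -0.11372597743047638 x -0.001625247423884011
22.25
```

View pics/m4.png

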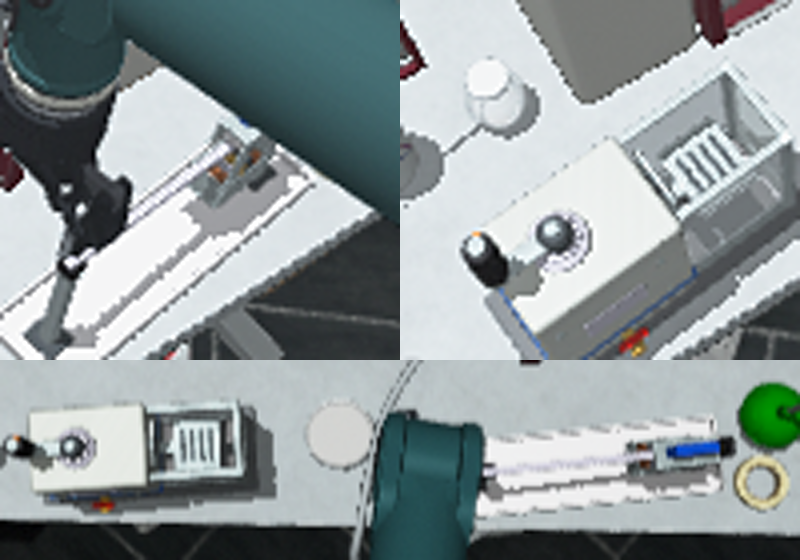

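The pictures show the lift up with the sleeve on the +y side, and the carrier hanging upright at the rail's low end, block at top-crop (697,450). The petri dish, flask and bottle stand where they were. One check that it is at rest, then I hand in.

>>> drive_tool:
  moves:
    - {"translation":[0,0,0],"jaw":1,"twist":[0,0,0]}
    - {"translation":[0,0,0],"jaw":1,"twist":[0,0,0]}
    - {"translation":[0,0,0],"jaw":1,"twist":[0,0,0]}
    - {"translation":[0,0,0],"jaw":1,"twist":[0,0,0]}
    - {"translation":[0,0,0],"jaw":1,"twist":[0,0,0]}
    - {"translation":[0,0,0],"jaw":1,"twist":[0,0,0]}
    - {"translation":[0,0,0],"jaw":1,"twist":[0,0,0]}
    - {"translation":[0,0,0],"jaw":1,"twist":[0,0,0]}

```text
clock: 23.05
ee_pos: [0.405, -0.1046, 0.4041]
orientation: [0.663, 0.748, -0.0, -0.0]
force: [-0.2, -0.0, -0.1]
gripper_width: 1.001
gripper_force: 0.0
```

Run:
```python
from h import *
im=bot.capture("top")[:,:,::-1]
b=cv2.inRange(cv2.cvtColor(im,cv2.COLOR_BGR2HSV),(105,130,60),(130,255,255));k,l,st,ce=cv2.connectedComponentsWithStats(b)
c=[ce[i] for i in range(1,k) if ce[i][0]>200 and st[i,4]>8];print(c)
if c and np.linalg.norm(c[0]-[367.59,211.43])<.3: print(bot.finish_job())
```

```text
[array([367.59259259, 211.42592593])]
the job is handed in; nothing more can be done
None
```

The job is handed in, but no verdict came back: the lift is wound fully up and the carrier hangs at rest by its rollers at the low end of the rail, where it rolled by itself after release, with the glassware looking unmoved in the last pictures.

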